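Set the long cell in the light path and close the retainer

TASK

Turn the sample cell on the small optical bench so that its clear end windows face the lamp and the detector, and push it fully home against both stop blocks, so that the light passes straight through its length. Slide it on the plate, without lifting or tipping it. Then swing the retainer arm fully shut behind it, and leave the other things on the workbench where they are.

Things in the scene. Friction and masses are not known exactly. Their poses are not given: they have to be found in the camera images.
- optics: Small optical bench, fixed: aluminium plate 8 mm thick with lamp, detector and two stops. Origin on the worktop under the plate; x away from the robot to the stops, y along the light path to the lamp, z up. Plate: x -125 to +95 mm, y -145 to +145. The light path is the line x = 35 mm along y (dark line on the plate). The gap between lamp and detector is open to the front (-x).
- lamp_face (a point): Middle of the lens on the face of the grey lamp housing that looks to -y. Housing: y +77 to +135 mm, x 12 to 58 mm of the optical bench, 84 mm high over the worktop.
- detector_face (a point): Middle of the round aperture on the face of the black detector that looks to +y. Detector: y -123 to -77 mm, x 12 to 58 mm of the optical bench, 84 mm high over the worktop.
- stops_mid (a point): Point on the plate midway between the two steel stop blocks, in the plane of their front faces (x = 60 mm of the optical bench). The blocks are 18 mm wide, at y -38 and +38 mm, 40 mm high over the worktop. The back long side of the cell touches both when it is home: cell origin at x = 35 mm, any y that fits between the housings.
- cell: Sample cell, loose block 50 (its x) by 110 (its y) by 75 mm high, 0.25 to 0.5 kg, 8 mm stoppers on top. Its 50 mm wide ends (-y, +y faces) are clear windows, the long sides solid grey. Either end may face the lamp. Origin: centre of the underside, 8 mm over the worktop. Starts up to 0.8 rad off. Pushed near one end of a long side it turns about a point some 30 mm beyond its centre.
- retainer (a joint): Angle t of the retainer arm: 0 shut (along -y of the optical bench, in front of the seated cell, 2 mm clear of it), growing as it opens towards the robot, limit 2.1; starts at 1.5 to 2.0. It swings level; from the pivot it points along (-sin t, -cos t) in the optical bench's x, y. Stays where left (0.03 N m of friction). It cannot shut if the cell is not home.
- retainer_pivot (a point): Upright pivot axis of the retainer, in front of the lamp, at x 3 mm, y 108 mm of the optical bench, on the plate. The arm is a steel bar reaching 115 mm from here, 10 mm thick, 30 to 44 mm over the worktop.
- retainer_tip (a point): On the top of the retainer bar at its free end, 107 mm from the pivot, at the foot of a black upright knob, 16 mm thick, which reaches 74 mm over the worktop
- adapter: Bystander: black plug-in power brick, 47 x 86 mm, 32 mm high; origin under its middle
- hex_keys: Bystander: red folding hex key holder, 24 x 96 mm, 22 mm high; origin under its middle
- junction_box: Bystander: orange moulded box, 63 x 95 mm, 40 mm high; origin under its middle

How it is judged:
By the outcome, as a careful person would: the job done as asked, in the order asked, and still so for the second after the job is handed in, with the robot touching nothing.
It also fails if it takes over 67 s, if anything falls off the work surface, if the arm or the gripper's body presses on something with over 40 N, if the wrist force passes 120 N, or if a joint passes its speed limit or range.

ROBOT

A 6-joint arm with a two-finger parallel gripper is mounted at the origin on a cart in front of the work surface, level with it; the furniture and walls round the work are solid. World frame = base frame: x ahead of the robot, y to its left, z up, the work surface at z = 0. Lengths are in m, angles in rad, forces in N, time in s.
With the tool pointing down it reaches from about 0.35 to 1 m from the base axis. Payload 7.1 kg.
Tool frame: the origin (TCP) lies where the fingers leave the gripper's body, on its centre line; the fingertips stand 73 mm ahead of it and the grasp point (between the pads) lies 54 mm ahead of it; z points along the fingers, y is the line along which they close (so a half turn about z gives the same grasp; the last joint's range is limited). The gripper opens to 85 mm and grips with 20 to 120 N. Pads are 22 mm wide; open, the fingers measure 114 mm over their backs; the gripper's body (76 mm by 85 mm) begins 54 mm behind the grasp point. The pads swing forward as they close: fully open they stand 13 mm farther back than shut.
Start: joints at [1.105, 0.423, 1.63, -0, 1.089, -0.019], TCP at [0.27, 0.564, 0.304] pointing down, gripper open.
Joint ranges: [-3, 3], [-0.9, 2.11], [0.09, 2.58], [-1.31, 4.45], [0.11, 2.69], [-2.54, 2.54]. Speed limits (rad/s): [2.39, 2.39, 3.01, 3.14, 3.14, 3.14].

INTERFACE

Orientations are given as a unit quaternion [w, x, y, z].
In Python, from station import bot, cams gives the robot as it stands. The module is installed in compiled form; this text tells all that it offers.
- The arm moves only by the tool drive_tool, never from a script. Its argument "plan" is a list of rows, each a list of 7 numbers: the shift along the tool's x, y, z in units of 100 cm (1.0 is 100 cm), then the turn, a rotation vector about the tool's x, y, z in units of 90 degrees (1.0 is 90 degrees), then the closure, from 0 (fully open) to 1 (shut). In form: [[tx, ty, tz, wx, wy, wz, hand], ...]. A call has exactly 8 rows; each row is the pose to reach, as a shift and turn from the pose commanded when the call began, along the tool's axes at that moment; what a row does not reach only later rows make up. A row lasts 1/12 s, in which the tool goes at most 41.7 mm and 7.16 degrees, less where a joint would pass 70% of its speed; a pose out of reach is approached as far as the arm can. A call with a number of a shift or a turn outside -1 to 1 is refused whole. A call with a gripper value outside its range is refused whole. The fingers move at their own pace and stop on an object; "newtons" is the grip in N (left out, the last holds). Time passes only in rows, so rows that repeat a pose let the fingers close, or fill a call up. It gives the time, the measured TCP pose, the force, the opening and the grip force at its end, in the units of the state.
- bot.read_state(): the state, without advancing time (a new reading comes with each control period).
- cams.grab_frame(name): name is "side" or "top"; returns the picture (384x512x3 uint8, red, green, blue); there is no depth.
- cams.get_calibration(name): a dict with "mtx" (3x3 intrinsics, pixels), "k1" (the pictures are not rectified: a ray, as slopes to the right and down, at radius r is drawn at 1 + k1 r^2 times it, then the intrinsics apply), "view" (4x4, takes a point from world to camera coordinates). Camera axes: x right, y up, looking along -z (the intrinsics and any distortion apply to the point x, -y, -z); pixel columns grow to the right and rows downward; lengths in m; the calibration is good to about 2 mm. A picture is of the moment at which its call begins. get_calibration takes no time and is no camera call.
- bot.close_job(): hands the job in; it is judged then, once.
The state is a dict: "clock": time; "joint_positions": joint angles; "qvel": joint speeds; "joint_torque": joint torques, N m; "tcp_pos": TCP position; "tcp_rot": TCP orientation; "wrist_force": force on the tool from outside, world axes, zero at the start; "torque": the same for the moment, N m; "gripper_width": finger opening in m; "grasp_force": force on a finger pad.
Only numpy, scipy, OpenCV 4.12 (cv2) and the standard library are available. Lean on these libraries where they do the work, as an engineer would, in place of code of your own. Each camera call takes 0.05 s, during which the arm holds its last target. There are 200 camera calls.

## Working session

There is one attempt and no reset: what is moved stays moved. The work goes in short steps, Python scripts to look and compute and a tool call to move; the robot and the scene stay as the last step left them, time stands still between calls to the robot, and variables do not carry over. Pictures are saved under pics/ and viewed, at most 13 in all, crops included, and the job is handed in when it is done.

Besides the shell and the picture viewer there is one more tool, called after "Request:" as name(argument=value, ...) on one line, values as JSON. drive_tool: Moves the arm, as the interface text tells. Its arguments: {"type":"object","properties":{"plan":{"type":"array","items":{"type":"array","items":{"type":"number","minimum":-1,"maximum":1}}},"newtons":{"type":"number"}},"required":["plan"]}

```bash
mkdir -p pics
python3 - <<'E'
from station import bot,cams
import cv2,json
for n in("top","side"):
    im=cams.grab_frame(n); cv2.imwrite(f"pics/{n}0.png",cv2.resize(im[:,:,::-1],(800,600),interpolation=cv2.INTER_CUBIC)); cv2.imwrite(f"{n}0_raw.png",im[:,:,::-1])
    c=cams.get_calibration(n); print(n,c)
print(bot.read_state())
E
```

```text
top {'mtx': array([[388.0059917 ,   0.        , 258.7350102 ],
       [  0.        , 388.0059917 , 194.68071826],
       [  0.        ,   0.        ,   1.        ]]), 'k1': -0.08449704837047242, 'view': array([[-0.00522549, -0.99980957,  0.0188023 , -0.16447619],
       [ 0.98580255, -0.00199484,  0.16789685, -0.59968312],
       [-0.16782737,  0.0194127 ,  0.98562524, -0.82821384],
       [ 0.        ,  0.        ,  0.        ,  1.        ]])}
side {'mtx': array([[346.59789542,   0.        , 254.84359323],
       [  0.        , 346.59789542, 192.5268677 ],
       [  0.        ,   0.        ,   1.        ]]), 'k1': 0.009645407031027267, 'view': array([[-0.96980293, -0.24378842,  0.00703525,  0.57686859],
       [ 0.2013475 , -0.78402638,  0.58716422, -0.27032524],
       [-0.13762801,  0.5708501 ,  0.80943727, -0.76667836],
       [ 0.        ,  0.        ,  0.        ,  1.        ]])}
{'clock': 0.1, 'joint_positions': array([ 1.10504423e+00,  4.23757772e-01,  1.63063288e+00, -1.83933952e-05,
        1.08860525e+00, -1.90060037e-02]), 'qvel': array([-0.00144167, -0.00100494, -0.00253937, -0.00157051, -0.0003832 ,
        0.0004282 ]), 'joint_torque': array([-1.40870843e-04, -5.58427477e+01, -2.82442778e+01, -5.93963296e-05,
        3.02992943e-03, -3.62110853e-06]), 'tcp_pos': array([0.26982228, 0.56330671, 0.30321992]), 'tcp_rot': array([-1.60490995e-04,  2.21515903e-01,  9.75156507e-01, -6.83067298e-04]), 'wrist_force': array([-0.38428697,  0.11750228, -0.00495444]), 'torque': array([-0.01230144,  0.0260176 ,  0.02201522]), 'grasp_force': 0.0, 'gripper_width': 0.08520681504900138}
```

View pics/top0.png

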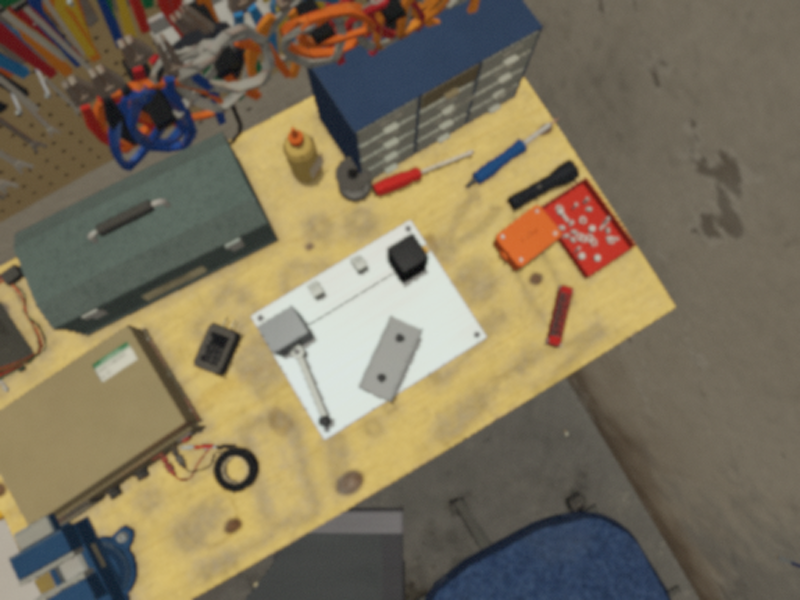

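View pics/side0.png

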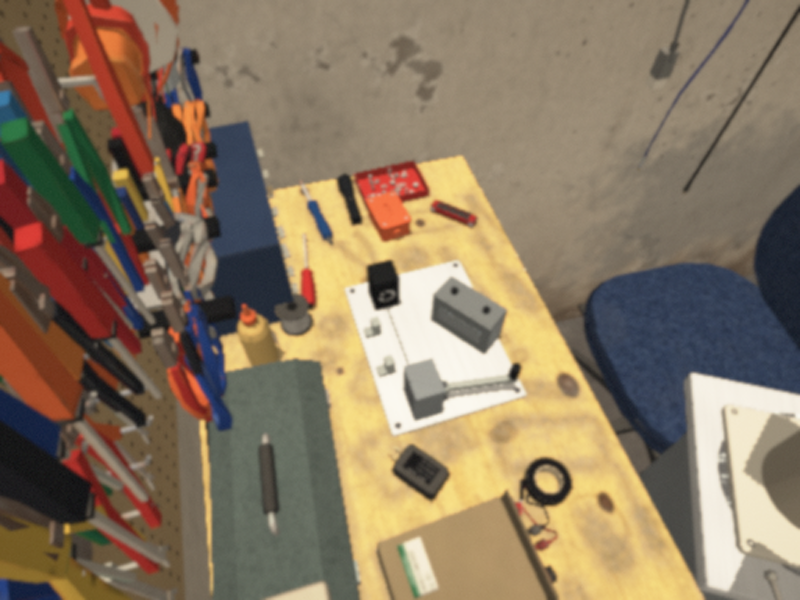

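The top view shows the plate with corners near (252,318), (412,222), (486,337) and (325,438), the lamp at left and the detector at right. The cell is near (390,358) and the knob near (325,422). I'll enlarge both views.

Run:
```python
import cv2
t=cv2.imread("top0_raw.png")[135:285,155:315]; cv2.imwrite("pics/t1.png",cv2.resize(t,(640,600),interpolation=cv2.INTER_CUBIC))
s=cv2.imread("side0_raw.png")[160:280,215:345]; cv2.imwrite("pics/s1.png",cv2.resize(s,(650,600),interpolation=cv2.INTER_CUBIC))
```

```text
(no output)
```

View pics/t1.png

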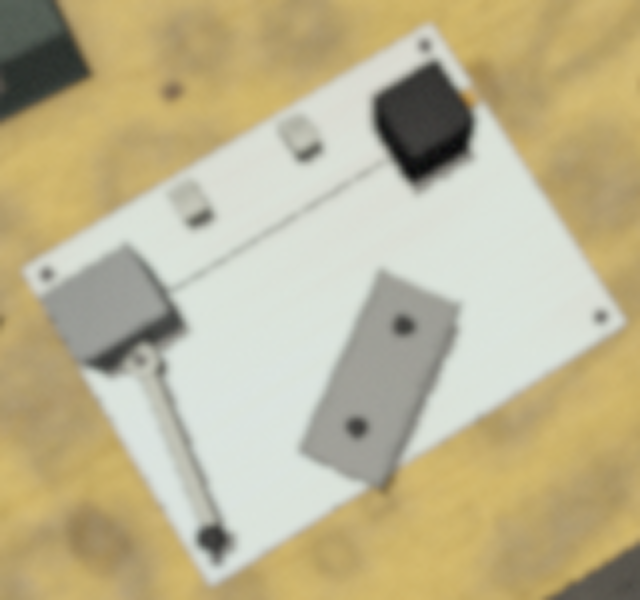

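View pics/s1.png

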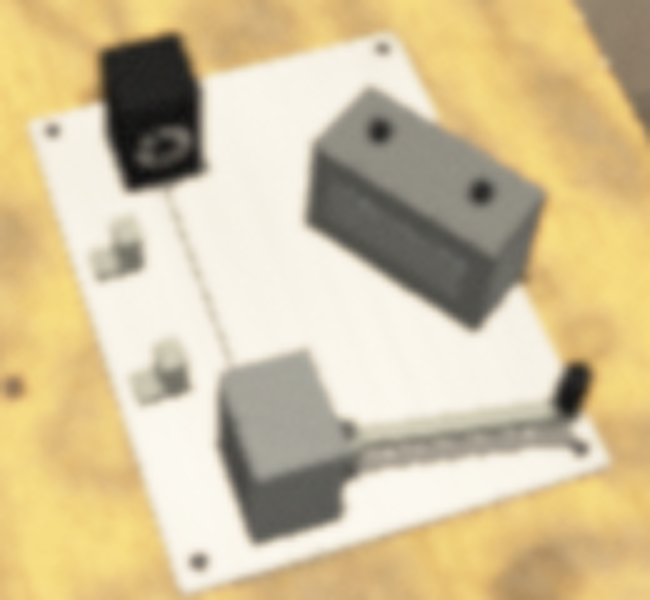

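The crops show the plate corners, the cell's top corners and stoppers, and the knob clearly. Next I fit the poses from both views.

```bash
cat > h.py <<'E'
import numpy as np
from scipy.optimize import least_squares
from station import bot,cams
CAL={n:cams.get_calibration(n) for n in("top","side")}
def proj(n,P):
    c=CAL[n]; P=np.atleast_2d(P); q=P@c["view"][:3,:3].T+c["view"][:3,3]
    s=np.c_[q[:,0],-q[:,1]]/-q[:,2:]; s=s*(1+c["k1"]*(s**2).sum(1,keepdims=True))
    return s@c["mtx"][:2,:2].T+c["mtx"][:2,2]
def R(a): return np.array([[np.cos(a),-np.sin(a)],[np.sin(a),np.cos(a)]])
def place(p,L):  # p=x,y,yaw,z ; L local nx2
    return np.c_[np.atleast_2d(L)@R(p[2]).T+p[:2],np.full(len(np.atleast_2d(L)),p[3])]
def fit(L,obs,x0):  # obs {view: nx2 px (nan ok)}
    def f(p):
        r=np.concatenate([(proj(n,place(p,L))-o).ravel() for n,o in obs.items()]); return r[~np.isnan(r)]
    s=least_squares(f,x0,loss='soft_l1'); return s.x,np.sqrt(np.mean(f(s.x)**2))
def tri(obs): # point
    s=least_squares(lambda P:np.concatenate([(proj(n,P)-o).ravel() for n,o in obs.items()]),[.6,-.1,.05]); return s.x,np.sqrt(np.mean(s.fun**2))
E
python3 - <<'E'
from h import *
T=lambda a:155+(np.array(a,float)+.5)/4*np.r_[1,1]-.5+np.r_[0,-20]
S=lambda a:(np.array(a,float)+.5)/5-.5+np.r_[215,160]
L=np.array([[95,145],[95,-145],[-125,-145],[-125,145]])/1e3
p,e=fit(L,{"top":T([(22,270),(432,24),(627,322),(213,584)]),"side":S([(183,592),(30,122),(397,34),(610,463)])},[.6,0,0,.01])
print("plate",p,e)
C=np.array([[25,-55],[-25,-55],[-25,55],[25,55]])/1e3
for y0 in(0.,):
  c,e=fit(C,{"top":T([(381,269),(460,305),(378,484),(301,451)]),"side":S([(315,148),(370,86),(545,192),(492,255)])},[.55,-.1,p[2]-.6,.08]); print("cell",c,e, "rel",(c[:2]-p[:2])@R(p[2]),c[2]-p[2])
k,e=tri({"top":T([(212,537)]),"side":S([(576,372)])}); print("knob",k,e); r=(k[:2]-p[:2])@R(p[2])-[.003,.108]; print(r,np.hypot(*r),np.arctan2(-r[0],-r[1]))
for nm,a,b in(("s1",(403,325),(380,130)),("s2",(357,427),(481,191)),):
  print(nm,tri({"top":T([a]),"side":S([b])}))
for nm,pt in(("pivot",(.003,.108)),("stops",(.06,0)),("lamp",(.035,.077)),("det",(.035,-.077)),("home",(.035,0))): print(nm,place(p,pt))
print(bot.read_state()["clock"])
E
```

```text
plate [ 0.58456146 -0.10611522  0.55679518  0.00759262] 0.8181348452662777
cell [ 0.51836057 -0.14650021  1.14709921  0.08313321] 0.9775025572338288 rel [-0.07754364  0.0007001 ] 0.5903040367549225
knob [ 0.43301443 -0.05571955  0.075809  ] 0.36024224192326865
[-0.10502382  0.01487135] 0.10607148165721107 1.7114609325537113
s1 (array([ 0.54527776, -0.1583493 ,  0.09185523]), np.float64(0.33305179315166744))
s2 (array([ 0.49100752, -0.13372406,  0.09234026]), np.float64(0.28292818556255117))
pivot [[ 0.53003376 -0.01284288  0.00759262]]
stops [[ 0.63549865 -0.07440713  0.00759262]]
lamp [[ 0.57358277 -0.02224945  0.00759262]]
det [[ 0.65496687 -0.15298823  0.00759262]]
home [[ 0.61427482 -0.08761884  0.00759262]]
0.1
```

```bash
cat >> h.py <<'E'
from scipy.spatial.transform import Rotation as Ro
B=np.array([0.58456,-0.10612]); BY=0.5568
def b2w(x,y): return R(BY)@np.array([x,y])/1e3+B
def st():
    s=bot.read_state(); w=s["tcp_rot"]; r=Ro.from_quat(np.r_[w[1:],w[0]]); m=r.as_matrix()
    ya=np.arctan2(m[1,1],m[0,1]); b=(s["tcp_pos"][:2]-B)@R(BY)*1e3
    print("t %.2f tcp %s yaw_y %.3f (bench %.3f) bench xy %s tilt %.4f F %s w %.4f g %.1f q6 %.2f"%(s["clock"],s["tcp_pos"].round(4),ya,ya-BY,b.round(1),np.hypot(m[0,2],m[1,2]),s["wrist_force"].round(1),s["gripper_width"],s["grasp_force"],s["joint_positions"][5])); return s,m,ya
def rel(xy,z,yaw):
    s,m,ya=st(); d=m.T@(np.r_[xy,z]-s["tcp_pos"]); dy=(yaw-ya+np.pi)%(2*np.pi)-np.pi
    rv=Ro.from_matrix(m.T@Ro.from_matrix([[-np.sin(0)*0+np.sin(yaw)*0+ -1*-np.sin(yaw)*-1*-1*-1*-1 if 0 else np.sin(yaw),np.cos(yaw),0],[-np.cos(yaw),np.sin(yaw),0],[0,0,-1]] if np.linalg.det([[np.sin(yaw),np.cos(yaw),0],[-np.cos(yaw),np.sin(yaw),0],[0,0,-1]])>0 else [[-np.sin(yaw),np.cos(yaw),0],[np.cos(yaw),np.sin(yaw),0],[0,0,-1]]).as_matrix()).as_rotvec()
    print("rel shift",d.round(4),"turn",(rv/(np.pi/2)).round(4))
E
python3 - <<'E'
# tidy the target-rotation line
s=open('h.py').read().split('\n')
i=[k for k,l in enumerate(s) if l.strip().startswith('rv=')][0]
s[i]="    T=np.array([[-np.sin(yaw),np.cos(yaw),0],[np.cos(yaw),np.sin(yaw),0],[0,0,-1]]); rv=Ro.from_matrix(m.T@T).as_rotvec()"
s[i-1]="    s,m,ya=st(); d=m.T@(np.r_[xy,z]-s['tcp_pos'])"
open('h.py','w').write('\n'.join(s))
E
python3 -c "
from h import *
rel([.518,-.1465],.25,1.147)"
```

```text
t 0.10 tcp [0.2698 0.5633 0.3032] yaw_y 1.124 (bench 0.567) bench xy [ 86.6 734.6] tilt 0.0014 F [-0.4  0.1 -0. ] w 0.0852 g 0.0 q6 -0.02
rel shift [-0.5305 -0.5329  0.054 ] turn [-0.0009 -0.     -0.0146]
```

Request:
drive_tool(plan=[[-0.025,-0.025,-0.03,0,0,0,0],[-0.05,-0.05,-0.05,0,0,0,0],[-0.075,-0.075,-0.05,0,0,0,0],[-0.1,-0.1,-0.05,0,0,0,0],[-0.125,-0.125,-0.05,0,0,0,0],[-0.15,-0.15,-0.05,0,0,0,0],[-0.175,-0.175,-0.05,0,0,0,0],[-0.2,-0.2,-0.05,0,0,0,0]])

```text
clock: 0.77
tcp_pos: [0.364, 0.2951, 0.3537]
tcp_rot: [-0.0, 0.221, 0.975, -0.0]
wrist_force: [0.7, 0.5, 0.1]
gripper_width: 0.0855
grasp_force: 0.0
```

Request:
drive_tool(plan=[[-0.025,-0.025,0,0,0,0,0],[-0.05,-0.05,0,0,0,0,0],[-0.075,-0.075,0,0,0,0,0],[-0.1,-0.1,0,0,0,0,0],[-0.125,-0.125,0,0,0,0,0],[-0.15,-0.15,0,0,0,0,0],[-0.175,-0.175,0,0,0,0,0],[-0.2,-0.2,0,0,0,0,0]])

```text
clock: 1.43
tcp_pos: [0.4579, 0.0283, 0.3538]
tcp_rot: [-0.0, 0.222, 0.975, -0.0]
wrist_force: [0.4, 0.6, 0.0]
gripper_width: 0.0855
grasp_force: 0.0
```

```bash
python3 -c "
from h import *
rel([.518,-.1465],.22,1.147)"
```

```text
t 1.43 tcp [0.4579 0.0283 0.3538] yaw_y 1.124 (bench 0.567) bench xy [-36.4 181. ] tilt 0.0002 F [0.4 0.6 0. ] w 0.0855 g 0.0 q6 -1.09
rel shift [-0.1297 -0.1317  0.1338] turn [-0.     -0.0001 -0.0147]
```

Request:
drive_tool(plan=[[-0.026,-0.026,0.01,0,0,0,0],[-0.052,-0.052,0.03,0,0,-0.005,0],[-0.078,-0.079,0.05,0,0,-0.01,0],[-0.104,-0.106,0.07,0,0,-0.0147,0],[-0.13,-0.132,0.09,0,0,-0.0147,0],[-0.13,-0.132,0.12,0,0,-0.0147,0],[-0.13,-0.132,0.134,0,0,-0.0147,0],[-0.13,-0.132,0.134,0,0,-0.0147,0]])

```text
clock: 2.1
tcp_pos: [0.5159, -0.1454, 0.2162]
tcp_rot: [-0.004, 0.211, 0.977, 0.0]
wrist_force: [-0.8, 0.0, -0.9]
gripper_width: 0.0853
grasp_force: 0.0
```

```bash
python3 -c "
from h import *
import cv2
rel([.518,-.1465],.110,1.147)
im=cams.grab_frame('side')[130:290,190:350,::-1]; cv2.imwrite('pics/s2.png',cv2.resize(im,(600,600),interpolation=cv2.INTER_CUBIC))"
```

```text
t 2.10 tcp [ 0.5159 -0.1454  0.2162] yaw_y 1.145 (bench 0.589) bench xy [-79.    2.9] tilt 0.0073 F [-0.8  0.  -0.9] w 0.0853 g 0.0 q6 -1.44
rel shift [-3.100e-03 -1.000e-04  1.062e-01] turn [-0.0006 -0.0046 -0.001 ]
```

View pics/s2.png

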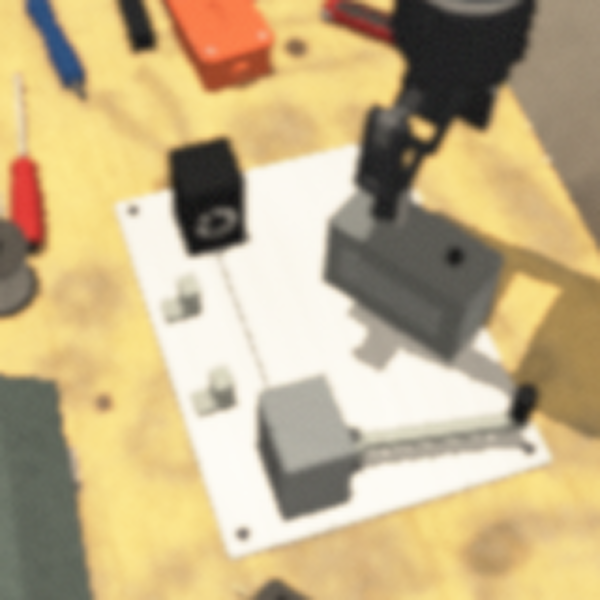

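The gripper hangs over the cell at about (400,200), and nothing has moved. Now I descend with it open.

Request:
drive_tool(plan=[[0,0,0.0,0,0,0,0],[0,0,0.02,0,0,0,0],[0,0,0.04,0,0,0,0],[0,0,0.06,0,0,0,0],[0,0,0.08,0,0,0,0],[0,0,0.1,0,0,0,0],[0,0,0.11,0,0,0,0],[0,0,0.11,0,0,0,0]])

```text
clock: 2.82
tcp_pos: [0.5179, -0.1446, 0.1094]
tcp_rot: [-0.001, 0.21, 0.978, 0.0]
wrist_force: [-1.3, 0.4, -0.0]
gripper_width: 0.0856
grasp_force: 0.0
```

Request:
drive_tool(plan=[[0,0,0,0,0,0,0.2],[0,0,0,0,0,0,0.3],[0,0,0,0,0,0,0.4],[0,0,0,0,0,0,0.45],[0,0,0,0,0,0,0.5],[0,0,0,0,0,0,0.5],[0,0,0,0,0,0,0.5],[0,0,0,0,0,0,0.5]], newtons=20)

```text
clock: 3.48
tcp_pos: [0.519, -0.1454, 0.1114]
tcp_rot: [0.001, 0.21, 0.978, -0.0]
wrist_force: [-0.3, -0.2, 7.8]
gripper_width: 0.0497
grasp_force: 22.1
```

```bash
python3 -c "
from h import *
rel(b2w(-20,0),.110,BY)"
```

```text
t 3.48 tcp [ 0.519  -0.1454  0.1114] yaw_y 1.147 (bench 0.590) bench xy [-76.4   1.3] tilt 0.0026 F [-0.3 -0.2  7.8] w 0.0497 g 22.1 q6 -1.44
rel shift [-0.0325  0.0461  0.0015] turn [0.0007 0.0015 0.3759]
```

Request:
drive_tool(plan=[[-0.002,0.003,0,0,0,0.03,0.5],[-0.005,0.008,0,0,0,0.08,0.5],[-0.01,0.015,0,0,0,0.14,0.5],[-0.016,0.023,0,0,0,0.2,0.5],[-0.022,0.031,0,0,0,0.26,0.5],[-0.027,0.038,0,0,0,0.32,0.5],[-0.032,0.045,0,0,0,0.376,0.5],[-0.0325,0.046,0,0,0,0.376,0.5]])

```text
clock: 4.15
tcp_pos: [0.5683, -0.1164, 0.1114]
tcp_rot: [0.001, 0.487, 0.873, 0.0]
wrist_force: [-1.2, -1.4, 9.3]
gripper_width: 0.0499
grasp_force: 22.4
```

```bash
python3 -c "
from h import *
import cv2
im=cams.grab_frame('top'); cv2.imwrite('pics/t2.png',cv2.resize(im[120:290,150:320,::-1],(600,600),interpolation=cv2.INTER_CUBIC))
rel(b2w(35,0),.110,BY)"
```

```text
t 4.20 tcp [ 0.5682 -0.1165  0.1115] yaw_y 0.557 (bench -0.000) bench xy [-19.3  -0.1] tilt 0.0031 F [1.6 1.5 7.8] w 0.0496 g 22.2 q6 -0.78
rel shift [0.0001 0.0543 0.0016] turn [ 0.0014  0.0013 -0.0001]
```

View pics/t2.png

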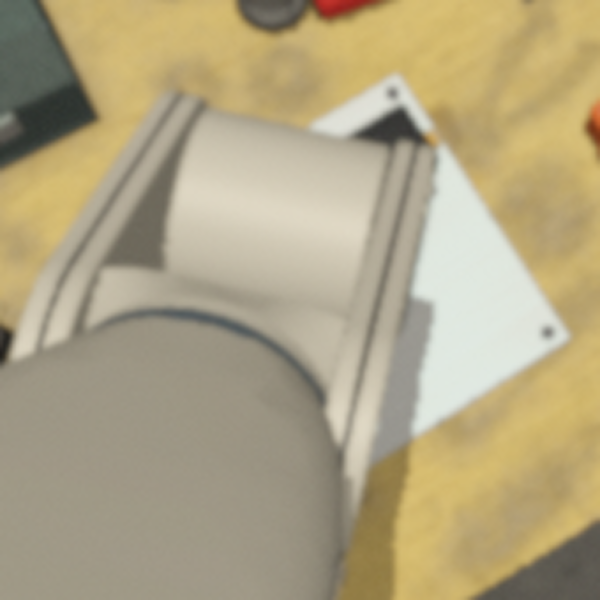

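The arm hides the plate from above, but the grip is intact (49.6 mm, 22 N). I slide towards the stops.

Request:
drive_tool(plan=[[0,0.005,0,0,0,0,0.5],[0,0.012,0,0,0,0,0.5],[0,0.02,0,0,0,0,0.5],[0,0.028,0,0,0,0,0.5],[0,0.036,0,0,0,0,0.5],[0,0.043,0,0,0,0,0.5],[0,0.048,0,0,0,0,0.5],[0,0.048,0,0,0,0,0.5]])

```text
clock: 4.87
tcp_pos: [0.6082, -0.0912, 0.1114]
tcp_rot: [0.001, 0.485, 0.874, 0.0]
wrist_force: [-1.3, 1.0, 7.6]
gripper_width: 0.0495
grasp_force: 22.2
```

Request:
drive_tool(plan=[[0,0.001,0,0,0,0,0.5],[0,0.002,0,0,0,0,0.5],[0,0.003,0,0,0,0,0.5],[0,0.004,0,0,0,0,0.5],[0,0.005,0,0,0,0,0.5],[0,0.006,0,0,0,0,0.5],[0,0.007,0,0,0,0,0.5],[0,0.007,0,0,0,0,0.5]])

```text
clock: 5.53
tcp_pos: [0.613, -0.0882, 0.1114]
tcp_rot: [0.0, 0.485, 0.874, -0.0]
wrist_force: [-5.9, -2.2, 10.1]
gripper_width: 0.0501
grasp_force: 22.6
```

```bash
python3 -c "
from h import *
import cv2
im=cams.grab_frame('side'); cv2.imwrite('pics/s3.png',cv2.resize(im[160:280,205:325,::-1],(600,600),interpolation=cv2.INTER_CUBIC))
s,m,y=st(); print('tool F',m.T@s['wrist_force'])"
```

```text
t 5.58 tcp [ 0.613  -0.0882  0.1114] yaw_y 0.558 (bench 0.001) bench xy [33.6  0.2] tilt 0.0008 F [-4.9 -4.5 11. ] w 0.0499 g 22.6 q6 -0.72
tool F [ -1.2329747   -6.53151347 -11.00898011]
```

View pics/s3.png

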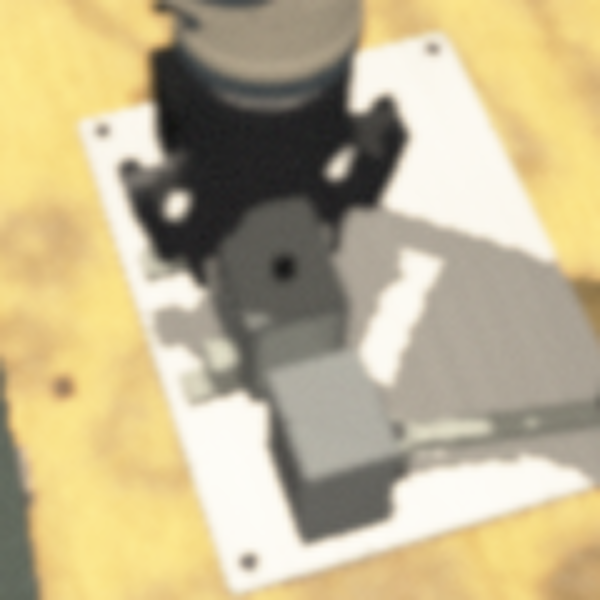

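The cell is nearly seated: its +y end is by the lamp and its back side is near the stop at (220,355). The contact force is rising, so I push a little more.

Request:
drive_tool(plan=[[0,0.0005,0,0,0,0,0.5],[0,0.001,0,0,0,0,0.5],[0,0.0015,0,0,0,0,0.5],[0,0.002,0,0,0,0,0.5],[0,0.0025,0,0,0,0,0.5],[0,0.003,0,0,0,0,0.5],[0,0.003,0,0,0,0,0.5],[0,0.003,0,0,0,0,0.5]])

```text
clock: 6.25
tcp_pos: [0.6148, -0.0871, 0.1114]
tcp_rot: [-0.001, 0.485, 0.874, -0.001]
wrist_force: [-9.5, -6.4, 13.7]
gripper_width: 0.05
grasp_force: 22.9
```

```bash
python3 -c "
from h import *
s,m,y=st(); print('tool F',m.T@s['wrist_force'],m.T@s['torque'])"
```

```text
t 6.25 tcp [ 0.6148 -0.0871  0.1114] yaw_y 0.557 (bench 0.001) bench xy [35.7  0.2] tilt 0.0023 F [-9.5 -6.4 13.7] w 0.0500 g 22.9 q6 -0.72
tool F [ -0.37688507 -11.43200665 -13.64928704] [ 1.55464914 -0.2262965   0.14512114]
```

Request:
drive_tool(plan=[[0,0.0005,0,0,0,0,0.5],[0,0.001,0,0,0,0,0.5],[0,0.0015,0,0,0,0,0.5],[0,0.002,0,0,0,0,0.5],[0,0.0025,0,0,0,0,0.5],[0,0.003,0,0,0,0,0.5],[0,0.003,0,0,0,0,0.5],[0,0.003,0,0,0,0,0.5]])

```text
clock: 6.92
tcp_pos: [0.6151, -0.0869, 0.1115]
tcp_rot: [-0.002, 0.485, 0.874, -0.003]
wrist_force: [-18.2, -14.8, 20.3]
gripper_width: 0.0495
grasp_force: 23.6
```

```bash
python3 -c "
from h import *
s,m,y=st(); print('tool F',m.T@s['wrist_force'],m.T@s['torque'])"
```

```text
t 6.92 tcp [ 0.6151 -0.0869  0.1115] yaw_y 0.558 (bench 0.001) bench xy [36.1  0.2] tilt 0.0073 F [-18.2 -14.8  20.3] w 0.0495 g 23.6 q6 -0.71
tool F [ -2.92970861 -23.45511469 -20.09205787] [ 3.32870494 -0.61425508  0.13148579]
```

Request:
drive_tool(plan=[[0,-0.001,0,0,0,0,0.5],[0,-0.002,0,0,0,0,0.5],[0,-0.003,0,0,0,0,0.5],[0,-0.003,0,0,0,0,0.4],[0,-0.003,0,0,0,0,0.3],[0,-0.003,0,0,0,0,0.2],[0,-0.003,0,0,0,0,0.1],[0,-0.003,0,0,0,0,0]])

```text
clock: 7.58
tcp_pos: [0.6161, -0.0857, 0.1099]
tcp_rot: [0.0, 0.485, 0.874, 0.0]
wrist_force: [-0.3, -0.4, 0.2]
gripper_width: 0.0846
grasp_force: 0.0
```

Request:
drive_tool(plan=[[0,-0.001,0,0,0,0,0],[0,-0.001,0,0,0,0,0],[0,0,-0.02,0,0,0,0],[0,0,-0.05,0,0,0,0],[0,0,-0.08,0,0,0,0],[0,0,-0.11,0,0,0,0],[0,0,-0.14,0,0,0,0],[0,0,-0.14,0,0,0,0]])

```text
clock: 8.25
tcp_pos: [0.6188, -0.0863, 0.2562]
tcp_rot: [0.005, 0.486, 0.874, 0.002]
wrist_force: [1.7, -0.1, 0.2]
gripper_width: 0.0856
grasp_force: 0.0
```

```bash
python3 -c "
from h import *
import cv2
im=cams.grab_frame('side'); cv2.imwrite('side4.png',im[:,:,::-1]);cv2.imwrite('pics/s4.png',cv2.resize(im[160:280,205:325,::-1],(600,600),interpolation=cv2.INTER_CUBIC))
st()
rel(b2w(-115,160),.25,BY)
# predicted corners of cell top if home, in crop px
C=np.array([[60,-55],[10,-55],[10,55],[60,55]])
for c in C: print(c,((proj('side',np.r_[b2w(*c),.083])[0]-[205,160]+.5)*5-.5).round(0))"
```

```text
t 8.30 tcp [ 0.6177 -0.0862  0.2536] yaw_y 0.557 (bench -0.000) bench xy [38.7 -0.6] tilt 0.0069 F [ 0.5  0.2 -0.7] w 0.0856 g 0.0 q6 -0.71
t 8.30 tcp [ 0.6177 -0.0862  0.2536] yaw_y 0.557 (bench -0.000) bench xy [38.7 -0.6] tilt 0.0069 F [ 0.5  0.2 -0.7] w 0.0856 g 0.0 q6 -0.71
rel shift [ 0.1606 -0.1537  0.002 ] turn [ 0.0033  0.0029 -0.0001]
[ 60 -55] [176. 150.]
[ 10 -55] [271. 126.]
[10 55] [345. 305.]
[60 55] [243. 333.]
```

View pics/s4.png

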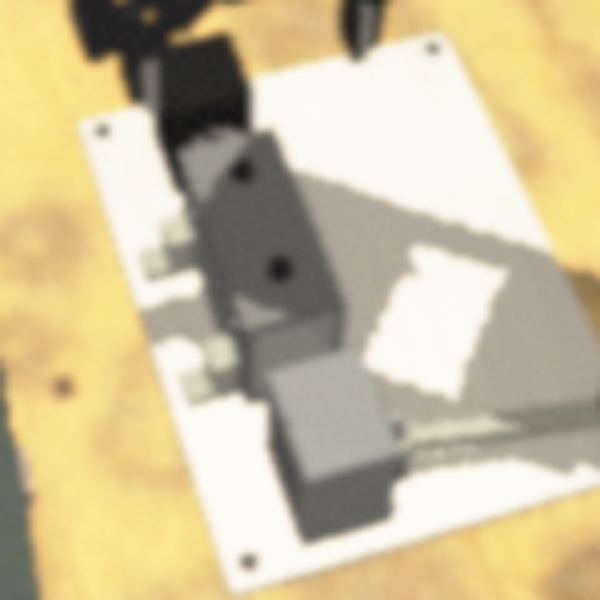

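The cell's top corners in the picture, about (178,150), (272,131), (343,303) and (245,333), match the predicted home position within 1–2 mm. The retainer hasn't moved. Next I go beside the knob with the fingers shut.

Request:
drive_tool(plan=[[0.02,-0.017,0,0,0,0,0.5],[0.045,-0.038,0,0,0,0,1],[0.07,-0.06,0,0,0,0,1],[0.095,-0.081,0,0,0,0,1],[0.12,-0.103,0,0,0,0,1],[0.145,-0.124,0,0,0,0,1],[0.16,-0.137,0,0,0,0,1],[0.16,-0.137,0,0,0,0,1]])

```text
clock: 8.97
tcp_pos: [0.4099, -0.0214, 0.2484]
tcp_rot: [-0.003, 0.485, 0.874, -0.001]
wrist_force: [0.4, 0.0, -0.0]
gripper_width: -0.0003
grasp_force: 0.0
```

```bash
python3 -c "
from h import *
import cv2
im=cams.grab_frame('side'); cv2.imwrite('pics/s5.png',cv2.resize(im[160:300,225:365,::-1],(600,600),interpolation=cv2.INTER_CUBIC))
rel(b2w(-98,160),.125,BY)
"
```

```text
t 9.02 tcp [ 0.4127 -0.0219  0.249 ] yaw_y 0.557 (bench 0.000) bench xy [-101.4  162.3] tilt 0.0029 F [ 0.9 -0.4  1.3] w -0.0003 g 0.0 q6 -0.64
rel shift [-0.0025  0.0037  0.124 ] turn [-0.0015 -0.0011  0.0003]
```

View pics/s5.png

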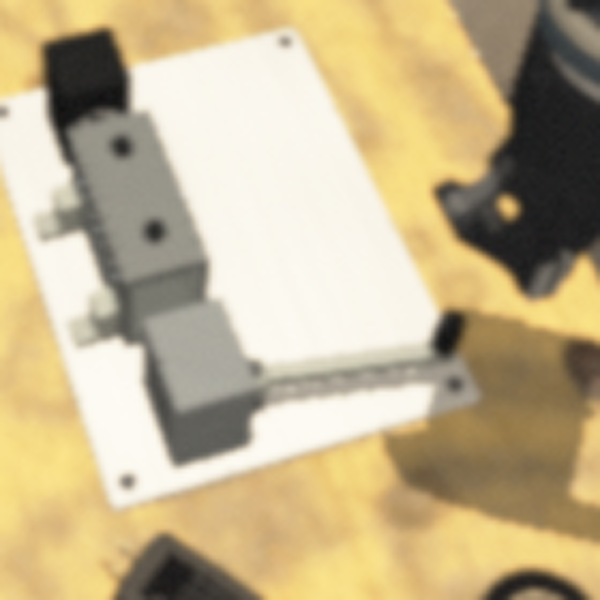

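The cell sits square against the stops and the gripper is clear beside the knob. I descend.

Request:
drive_tool(plan=[[0,0,0.02,0,0,0,1],[0,0,0.04,0,0,0,1],[0,0,0.06,0,0,0,1],[0,0,0.08,0,0,0,1],[0,0,0.1,0,0,0,1],[0,0,0.12,0,0,0,1],[0,0,0.124,0,0,0,1],[0,0,0.124,0,0,0,1]])

```text
clock: 9.68
tcp_pos: [0.4149, -0.0226, 0.1244]
tcp_rot: [-0.001, 0.486, 0.874, -0.001]
wrist_force: [-0.1, -0.6, -0.1]
gripper_width: -0.0002
grasp_force: 0.0
```

```bash
python3 -c "
from h import *
s,m,y=st(); P=np.array([3,108.])
b=(s['tcp_pos'][:2]-B)@R(BY)*1e3
for t in np.arange(1.7,-.01,-.1):
    u=np.array([-np.sin(t),-np.cos(t)]); n=np.array([-np.cos(t),np.sin(t)])
    c=P+105*u+19*n; w=R(BY)@c/1e3+B; d=m.T@np.r_[w-s['tcp_pos'][:2],0]
    yaw=1.4*(1.7-t)/1.7
    print('%.1f'%t,c.round(0),d[:2].round(4),'wz %.3f'%(-yaw/(np.pi/2)))
"
```

```text
t 9.68 tcp [ 0.4149 -0.0226  0.1244] yaw_y 0.556 (bench -0.001) bench xy [-99.9 160.6] tilt 0.0033 F [-0.1 -0.6 -0.1] w -0.0002 g 0.0 q6 -0.64
1.7 [-99. 140.] [-0.0202  0.0012] wz -0.000
1.6 [-101.  130.] [-0.0305 -0.0015] wz -0.052
1.5 [-103.  120.] [-0.0411 -0.0032] wz -0.105
1.4 [-104.  109.] [-0.0517 -0.0038] wz -0.157
1.3 [-103.   98.] [-0.0624 -0.0034] wz -0.210
1.2 [-102.   88.] [-0.0729 -0.0018] wz -0.262
1.1 [-99.  77.] [-0.0833  0.0007] wz -0.315
1.0 [-96.  67.] [-0.0933  0.0043] wz -0.367
0.9 [-91.  58.] [-0.103   0.0089] wz -0.419
0.8 [-86.  48.] [-0.1121  0.0144] wz -0.472
0.7 [-79.  40.] [-0.1207  0.0208] wz -0.524
0.6 [-72.  32.] [-0.1285  0.028 ] wz -0.577
0.5 [-64.  25.] [-0.1356  0.0359] wz -0.629
0.4 [-55.  19.] [-0.1419  0.0446] wz -0.682
0.3 [-46.  13.] [-0.1473  0.0538] wz -0.734
0.2 [-36.   9.] [-0.1517  0.0635] wz -0.786
0.1 [-26.   5.] [-0.1551  0.0736] wz -0.839
-0.0 [-16.   3.] [-0.1576  0.084 ] wz -0.891
```

Request:
drive_tool(plan=[[-0.01,0.001,0,0,0,0,1],[-0.02,0.001,0,0,0,0,1],[-0.03,-0.0015,0,0,0,-0.05,1],[-0.041,-0.003,0,0,0,-0.105,1],[-0.052,-0.004,0,0,0,-0.157,1],[-0.0625,-0.0035,0,0,0,-0.21,1],[-0.073,-0.002,0,0,0,-0.262,1],[-0.0785,-0.0005,0,0,0,-0.29,1]])

```text
clock: 10.35
tcp_pos: [0.4583, -0.0914, 0.1274]
tcp_rot: [0.002, 0.274, 0.962, 0.0]
wrist_force: [0.1, 0.4, 1.1]
gripper_width: -0.0001
grasp_force: 0.2
```

```bash
cat >> h.py <<'E'

def arc(ts,r=105,d=19,y1=1.4):
    s,m,y=st(); P=np.array([3,108.]); y0=y-BY
    for t in ts:
        u=np.array([-np.sin(t),-np.cos(t)]); n=np.array([-np.cos(t),np.sin(t)])
        w=R(BY)@(P+r*u+d*n)/1e3+B; dd=m.T@np.r_[w-s['tcp_pos'][:2],0]
        print('%.2f'%t,dd[:2].round(4),'wz %.3f'%(-(y1*(1.7-t)/1.7-y0)/(np.pi/2)))
E
python3 -c "
from h import *
arc(np.arange(1.05,.3,-.1))
"
```

```text
t 10.35 tcp [ 0.4583 -0.0914  0.1274] yaw_y 1.015 (bench 0.458) bench xy [-99.4  79.3] tilt 0.0039 F [0.1 0.4 1.1] w -0.0001 g 0.2 q6 -1.24
1.05 [-0.0071 -0.0014] wz -0.049
0.95 [-0.0178 -0.0021] wz -0.101
0.85 [-0.0284 -0.0018] wz -0.154
0.75 [-0.039  -0.0004] wz -0.206
0.65 [-0.0494  0.0021] wz -0.259
0.55 [-0.0595  0.0056] wz -0.311
0.45 [-0.0692  0.0101] wz -0.364
0.35 [-0.0783  0.0155] wz -0.416
```

Request:
drive_tool(plan=[[-0.007,-0.0015,0,0,0,-0.049,1],[-0.018,-0.002,0,0,0,-0.101,1],[-0.0285,-0.002,0,0,0,-0.154,1],[-0.039,-0.0005,0,0,0,-0.206,1],[-0.0495,0.002,0,0,0,-0.259,1],[-0.0595,0.0055,0,0,0,-0.311,1],[-0.069,0.01,0,0,0,-0.364,1],[-0.0715,0.012,0,0,0,-0.38,1]])

```text
clock: 11.02
tcp_pos: [0.5259, -0.1187, 0.1276]
tcp_rot: [0.002, -0.02, 1.0, -0.001]
wrist_force: [-0.4, -0.3, 0.2]
gripper_width: 0.0
grasp_force: 0.1
```

```bash
python3 -c "
from h import *
import cv2
arc(np.arange(.4,-.01,-.05))
im=cams.grab_frame('side'); cv2.imwrite('pics/s6.png',cv2.resize(im[160:300,205:345,::-1],(600,600),interpolation=cv2.INTER_CUBIC))
"
```

```text
t 11.02 tcp [ 0.5259 -0.1187  0.1276] yaw_y 1.612 (bench 1.055) bench xy [-56.5  20.3] tilt 0.0048 F [-0.4 -0.3  0.2] w 0.0000 g 0.1 q6 -1.86
0.40 [-0.0018 -0.0009] wz -0.010
0.35 [-0.0071 -0.0011] wz -0.036
0.30 [-0.0124 -0.001 ] wz -0.062
0.25 [-0.0178 -0.0007] wz -0.089
0.20 [-0.0231 -0.0001] wz -0.115
0.15 [-0.0283  0.0008] wz -0.141
0.10 [-0.0335  0.0019] wz -0.167
0.05 [-0.0387  0.0033] wz -0.194
0.00 [-0.0438  0.0049] wz -0.220
```

View pics/s6.png

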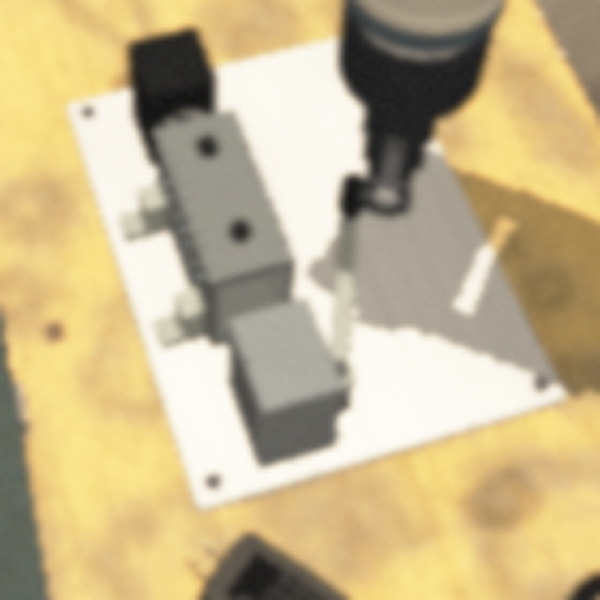

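The bar has swung with the finger: the knob is at (355,190), pushed ahead of it, about 0.4 rad from shut. I carry on gently.

Request:
drive_tool(plan=[[-0.006,-0.001,0,0,0,-0.03,1],[-0.012,-0.001,0,0,0,-0.06,1],[-0.018,-0.0005,0,0,0,-0.089,1],[-0.023,0,0,0,0,-0.115,1],[-0.028,0.001,0,0,0,-0.141,1],[-0.033,0.002,0,0,0,-0.167,1],[-0.038,0.003,0,0,0,-0.19,1],[-0.039,0.003,0,0,0,-0.19,1]])

```text
clock: 11.73
tcp_pos: [0.5625, -0.1129, 0.1266]
tcp_rot: [0.001, -0.167, 0.986, -0.0]
wrist_force: [-0.9, 0.3, -0.2]
gripper_width: -0.0002
grasp_force: 0.1
```

```bash
python3 -c "
from h import *
arc([0.05,0,-.05])
"
```

```text
t 11.73 tcp [ 0.5625 -0.1129  0.1266] yaw_y 1.907 (bench 1.350) bench xy [-22.3   5.9] tilt 0.0013 F [-0.9  0.3 -0.2] w -0.0002 g 0.1 q6 -2.13
0.05 [-0.0014 -0.0015] wz -0.006
0.00 [-0.0068 -0.0014] wz -0.032
-0.05 [-0.0121 -0.0011] wz -0.058
```

Request:
drive_tool(plan=[[-0.001,-0.001,0,0,0,0,1],[-0.002,-0.001,0,0,0,0,1],[-0.003,-0.001,0,0,0,0,1],[-0.004,-0.001,0,0,0,0,1],[-0.005,-0.001,0,0,0,0,1],[-0.006,-0.001,0,0,0,0,1],[-0.007,-0.001,0,0,0,0,1],[-0.007,-0.001,0,0,0,0,1]])

```text
clock: 12.4
tcp_pos: [0.5686, -0.1112, 0.1258]
tcp_rot: [-0.0, -0.168, 0.986, 0.0]
wrist_force: [-1.9, -0.8, 1.5]
gripper_width: 0.0004
grasp_force: 1.0
```

```bash
python3 -c "
from h import *
s,m,y=st(); print('tool F',m.T@s['wrist_force'])"
```

```text
t 12.40 tcp [ 0.5686 -0.1112  0.1258] yaw_y 1.907 (bench 1.351) bench xy [-16.2   4.1] tilt 0.0010 F [-1.9 -0.8  1.5] w 0.0004 g 1.0 q6 -2.12
tool F [ 2.07367984 -0.12816397 -1.5155429 ]
```

Contact is starting, so I push on to a firm stop.

Request:
drive_tool(plan=[[-0.0005,0,0,0,0,0,1],[-0.001,0,0,0,0,0,1],[-0.0015,0,0,0,0,0,1],[-0.002,0,0,0,0,0,1],[-0.0025,0,0,0,0,0,1],[-0.003,0,0,0,0,0,1],[-0.003,0,0,0,0,0,1],[-0.003,0,0,0,0,0,1]])

```text
clock: 13.07
tcp_pos: [0.5692, -0.111, 0.1257]
tcp_rot: [-0.003, -0.168, 0.986, 0.0]
wrist_force: [-11.0, -6.6, 8.2]
gripper_width: 0.0001
grasp_force: 6.6
```

```bash
python3 -c "
from h import *
s,m,y=st(); print('tool F',m.T@s['wrist_force'])"
```

```text
t 13.07 tcp [ 0.5692 -0.111   0.1257] yaw_y 1.908 (bench 1.351) bench xy [-15.6   4. ] tilt 0.0058 F [-11.   -6.6   8.2] w 0.0001 g 6.6 q6 -2.12
tool F [12.59311782 -2.54378612 -8.090959  ]
```

The bar is at its hard stop, where predicted. I back off, lift and check.

Request:
drive_tool(plan=[[0.003,0,0,0,0,0,1],[0.01,0,0,0,0,0,1],[0.025,0,0,0,0,0,1],[0.04,0,0,0,0,0,1],[0.04,0,-0.03,0,0,0,1],[0.04,0,-0.07,0,0,0,1],[0.04,0,-0.11,0,0,0,1],[0.04,0,-0.15,0,0,0,1]])

```text
clock: 13.73
tcp_pos: [0.5336, -0.1234, 0.2774]
tcp_rot: [0.0, -0.167, 0.986, 0.0]
wrist_force: [1.0, -0.6, 0.3]
gripper_width: -0.0001
grasp_force: 0.0
```

Request:
drive_tool(plan=[[0.03,0,0,0,0,0,1],[0.06,0,0,0,0,0,1],[0.08,0,0,0,0,0,1],[0.08,0,-0.02,0,0,0,1],[0.08,0,-0.05,0,0,0,1],[0.08,0,-0.05,0,0,0,1],[0.08,0,-0.05,0,0,0,1],[0.08,0,-0.05,0,0,0,1]])

```text
clock: 14.4
tcp_pos: [0.4583, -0.1497, 0.3258]
tcp_rot: [0.0, -0.168, 0.986, -0.0]
wrist_force: [-0.0, 0.7, -0.1]
gripper_width: 0.0003
grasp_force: 0.0
```

```bash
python3 -c "
from h import *
import cv2
st()
im=cams.grab_frame('side'); cv2.imwrite('pics/s7.png',cv2.resize(im[160:280,205:325,::-1],(600,600),interpolation=cv2.INTER_CUBIC))
for c in [[60,-55],[10,-55],[10,55],[60,55]]: print(c,((proj('side',np.r_[b2w(*c),.083])[0]-[205,160]+.5)*5-.5).round(0))
print('knob top shut',((proj('side',np.r_[b2w(3,1),.074])[0]-[205,160]+.5)*5-.5).round(0))
"
```

```text
t 14.40 tcp [ 0.4583 -0.1497  0.3258] yaw_y 1.907 (bench 1.351) bench xy [-130.2   29.7] tilt 0.0007 F [-0.   0.7 -0.1] w 0.0003 g 0.0 q6 -2.25
[60, -55] [176. 150.]
[10, -55] [271. 126.]
[10, 55] [345. 305.]
[60, 55] [243. 333.]
knob top shut [320. 221.]
```

View pics/s7.png

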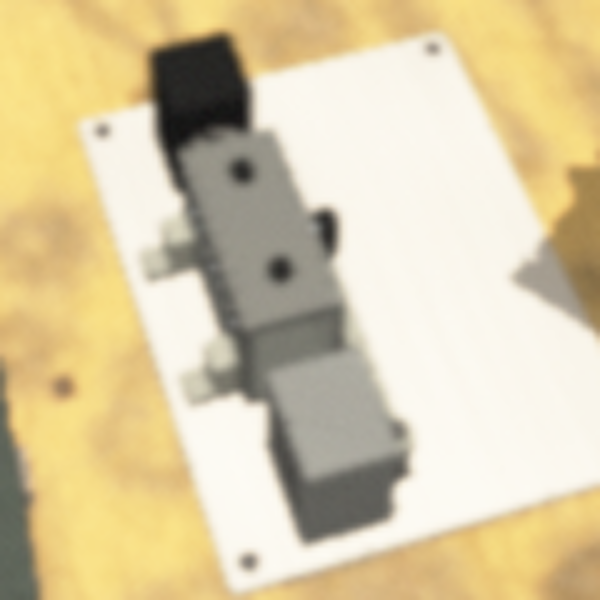

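The cell still matches the home corners, and the knob at (325,220) is close to the predicted shut position (320,221). The robot is clear, so I hand in.

```bash
python3 -c "
from station import bot
print(bot.close_job())"
```

```text
the job is handed in; nothing more can be done
None
```

The cell is turned end-on to the lamp and detector and home against both stops, the retainer is swung to its hard stop, and the job was handed in at about 14.5 s with the robot clear and the bystanders never approached.

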